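# Feed the short clamp bolt down the orienting chute

### The job

Feed the short hexagon-head bolt into the open upper end of the sloping two-rail chute, so that it slides down under the guard lips and comes to rest against the end stop, hanging by its head on the rails with its stem down between them. The long bolt does not fit the chute: leave it and the other things beside the work where they lie, and let go of everything.

Things in the scene. Friction and masses are not known exactly. Their poses are not given: they have to be found in the camera images.
- short_bolt: The part to feed: plain steel hexagon-head bolt, 110 g, 54 mm long overall: a head 8 mm thick, 30 mm across flats (35 across corners), and a round stem 15 mm in diameter, 46 mm long. It lies on the black mat (top at z = 3 mm) on a flat of its head, the stem dipping 9 degrees to its tip. Origin below mid-length, on the mat; x from head to tip, z up as it lies.
- short_bolt_head (a point): Centre of the short bolt's head (15 mm above the mat as it lies); the stem begins 4 mm from here. The bolt balances 15 mm from here toward the tip.
- short_bolt_tip (a point): End of the short bolt's stem, on its axis, 50 mm from short_bolt_head (7 mm above the mat as it lies).
- long_bolt: Bystander: a bolt with the same head but an 80 mm stem, 88 mm long overall, lying likewise. Too long for the chute: its stem would strike the base. Leave it alone. Origin on the mat under the middle of its length, x from head to tip.
- test_piece: Bystander: sawn steel bar offcut without a head, 20 x 44 x 18 mm, lying flat on the worktop left of the mat. Origin at the centre of its underside, y along its 44 mm length.
- petri_dish: Bystander: clear dish, 50 mm in diameter, 14 mm high, to the right of the chute's upper end. Origin at the centre of its underside.
- section_steel: Bystander: steel disc 34 mm in diameter, 14 mm high, to the right of the chute's upper end. Origin at the centre of its underside.
- chute: Fixed gravity chute on a stand, 230 mm long, 76 mm wide, 195 mm high at its upper end. x points level downhill along it (roughly to the robot's left), z up; origin on the surface under its middle. Two polished square rails, 9 mm wide, bevelled inside, with a 19 mm clear slot between them, slope down along x at 30 degrees; steel slides down by itself.
- chute_feed (a point): Feed point: midway between the rails, level with their tops, in the open upper section. Held level here, lengthwise with the chute, head uphill, head centre 21 mm above this point (good to 5 mm and 10 degrees), and let go, the bolt drops its stem into the slot and slides home. Fingertips 10 mm higher than this point clear the chute from 8 to 40 mm downhill of it.
- chute_lips (a point): Start of the guard lips, midway between the rails at their tops, 66 mm down the slope from chute_feed. Uphill the chute is open, with low outward-leaning cheeks 8 mm above the rails, 42 mm apart at rail level at the top end, 38 mm here. From here down the channel is 38 mm wide under two lips 38 mm above the rails with a 14 mm gap: the head passes under them, and cannot be put in from above.
- chute_stop_seat (a point): Where the centre of the head is (within 2 mm, as the hexagon may turn) when the bolt has slid home against the end stop, head on the rails; it may rest up to 5 mm from here.
- chute_stem_seat (a point): Where the tip of the short bolt's stem is when it has slid home, for a stem hanging midway between plumb and square to the rails; it may come to rest plumb, square to the rails or between, up to 13 mm from here.

How it is judged:
At the end, for the whole second after the job is handed in: The short bolt is at rest on the rails against the end stop: the centre of its head within 12 mm of chute_stop_seat and the tip of its stem within 22 mm of chute_stem_seat (distance between short_bolt_head and chute_stop_seat below 0.012 m and distance between short_bolt_tip and chute_stem_seat below 0.022 m and linear speed of short_bolt below 0.02 m/s); the robot touches nothing.
It fails at once if the long bolt is moved by more than 30 mm (distance of long_bolt from where it was at the start of the episode above 0.03 m).
It fails at once if the steel bar offcut is moved by more than 30 mm (distance of test_piece from where it was at the start of the episode above 0.03 m).
It fails at once if the dish is moved by more than 30 mm (distance of petri_dish from where it was at the start of the episode above 0.03 m).
It fails at once if the steel disc is moved by more than 30 mm (distance of section_steel from where it was at the start of the episode above 0.03 m).
It also fails if it takes over 32 s, if anything falls off the work surface, if the arm or the gripper's body presses on something with over 40 N, if the wrist force passes 120 N, or if a joint passes its speed limit or range.

### The arm

A 7-joint arm with a two-finger parallel gripper is mounted at the origin on a cart in front of the work surface, level with it; the furniture and walls round the work are solid. World frame = base frame: x ahead of the robot, y to its left, z up, the work surface at z = 0. Lengths are in m, angles in rad, forces in N, time in s.
With the tool pointing down it reaches from about 0.4 to 0.85 m from the base axis. Payload 10.4 kg.
Tool frame: the origin (TCP) lies at the very end of the fingers, on their centre line; the grasp point (between the pads) lies 19 mm behind it; z points along the fingers, y is the line along which they close (so a half turn about z gives the same grasp; the last joint's range is limited). The gripper opens to 85 mm and grips with 20 to 120 N. Pads are 22 mm wide; open, the fingers measure 114 mm over their backs; the gripper's body (76 mm by 85 mm) begins 54 mm behind the grasp point. The pads swing forward as they close: fully open they stand 13 mm farther back than shut.
Start: joints at [-1.2, 0.332, -0.065, 1.46, 0.022, 1.35, -0.088], TCP at [0.24, 0.577, 0.231] pointing down, gripper open.
Joint ranges: [-2.6, 2.6], [-0.5, 2.12], [-1.47, 1.34], [0.16, 2.42], [-1.27, 4.41], [0.06, 2.06], [-2.6, 2.6]. Speed limits (rad/s): [2.22, 2.22, 2.79, 2.79, 3.14, 3.14, 3.14].

### API

Orientations are given as a unit quaternion [x, y, z, w].
In Python, from workcell import manip, vision, order gives the robot as it stands. The module is installed in compiled form; this text tells all that it offers.
- The arm moves only by the tool move_arm, never from a script. Its argument "motion" is a list of rows, each a list of 3 entries, a list of its own where there are three numbers: the shift along the tool's x, y, z scaled (see below), then the turn, a rotation vector about the tool's x, y, z scaled (see below), then the opening, from -1 (shut) to 1 (fully open). In form: [[[dx, dy, dz], [wx, wy, wz], hand], ...]. A call has 1 to 12 rows; each row shifts and turns the commanded pose from where the row before left it, along the tool's axes as they then stand; what a row does not reach is not made up. The controller multiplies each number of a shift by 0.75 m and each number of a turn by pi/4 rad. A row lasts 1/10 s, in which the tool goes at most 50 mm and 8.59 degrees, less where a joint would pass 70% of its speed; a pose out of reach is approached as far as the arm can. A call with a number of a shift or a turn outside -1 to 1 is refused whole. A call with a gripper value outside its range is refused whole. The fingers move at their own pace and stop on an object; "newtons" is the grip in N (left out, the last holds). Time passes only in rows, so rows that do not move let the fingers close. It gives the time, the measured TCP pose, the force, the opening and the grip force at its end, in the units of the state.
- manip.get_obs(): the state, without advancing time (a new reading comes with each control period).
- vision.camera(name): name is "scene" or "top" or "wrist"; returns a dict with "pixels" (480x640x3 uint8, red, green, blue), "fx", "fy", "cx", "cy" (pixels), "R" (3x3) and "t" (3): a world point X has camera coordinates R X + t. Camera axes: x right, y down, z forward; pixel columns grow to the right and rows downward; lengths in m; the calibration is good to about 2 mm. A picture is of the moment at which its call begins. There is no depth.
- order.hand_in(): hands the job in; it is judged then, once.
The state is a dict: "clock": time; "joint_pos": joint angles; "joint_velocities": joint speeds; "tau": joint torques, N m; "position": TCP position; "ee_rot": TCP orientation; "ft_force": force on the tool from outside, world axes, zero at the start; "torque": the same for the moment, N m; "grip_width": opening from 0.0 (shut) to 1.0 (fully open); "grasp_force": force on a finger pad.
Only numpy, scipy, OpenCV 4.12 (cv2) and the standard library are available. Lean on these libraries where they do the work, as an engineer would, in place of code of your own. Each camera call takes 0.05 s, during which the arm holds its last target. There are 200 camera calls.

## Working session

There is one attempt and no reset: what is moved stays moved. The work goes in short steps, Python scripts to look and compute and a tool call to move; the robot and the scene stay as the last step left them, time stands still between calls to the robot, and variables do not carry over. Pictures are saved under pics/ and viewed, at most 10 in all, crops included, and the job is handed in when it is done.

Besides the shell and the picture viewer there is one more tool, called after "Request:" as a command line: name --argument value ..., lists and objects as JSON in quotes. move_arm: Moves the arm, as the interface text tells. Its arguments: {"type":"object","properties":{"motion":{"type":"array"},"newtons":{"type":"number"}},"required":["motion"]}

```bash
mkdir -p pics; python3 - <<'E'
from workcell import manip, vision
import cv2,numpy as np,pickle
o=manip.get_obs(); print({k:np.round(v,3).tolist() for k,v in o.items()})
d={}
for n in ("scene","top","wrist"):
    c=vision.camera(n); d[n]=c; cv2.imwrite(f"pics/{n}0.png",c["pixels"][:,:,::-1])
    print(n,c["fx"],c["cx"],c["cy"],np.round(-np.array(c["R"]).T@c["t"],3),np.round(c["R"],2).tolist())
pickle.dump(d,open("c0.pkl","wb"))
E
```

```text
{'clock': 0.0, 'joint_pos': [-1.2, 0.333, -0.065, 1.461, 0.022, 1.35, -0.089], 'joint_velocities': [-0.001, 0.001, -0.0, 0.001, 0.001, -0.002, -0.001], 'tau': [-0.001, -62.544, 0.048, -39.161, 0.016, 0.01, -0.0], 'position': [0.24, 0.577, 0.23], 'ee_rot': [0.196, 0.981, -0.001, -0.0], 'ft_force': [0.255, 0.002, 0.021], 'torque': [-0.035, -0.022, 0.012], 'grasp_force': 0.0, 'grip_width': 0.997}
scene 515.9038436994786 324.16670718859365 239.02326335098982 [ 0.239 -0.719  0.737] [[0.88, -0.47, -0.01], [-0.34, -0.62, -0.71], [0.33, 0.63, -0.7]]
top 466.8316514421254 318.5290296123859 238.06316739634704 [ 0.354 -0.192  1.   ] [[0.14, -0.99, -0.0], [-0.97, -0.13, -0.21], [0.21, 0.03, -0.98]]
wrist 393.08724646141303 319.1143558561487 241.81326186856515 [0.173 0.605 0.372] [[0.38, 0.92, -0.0], [0.88, -0.37, 0.29], [0.27, -0.11, -0.96]]
```

View pics/scene0.png

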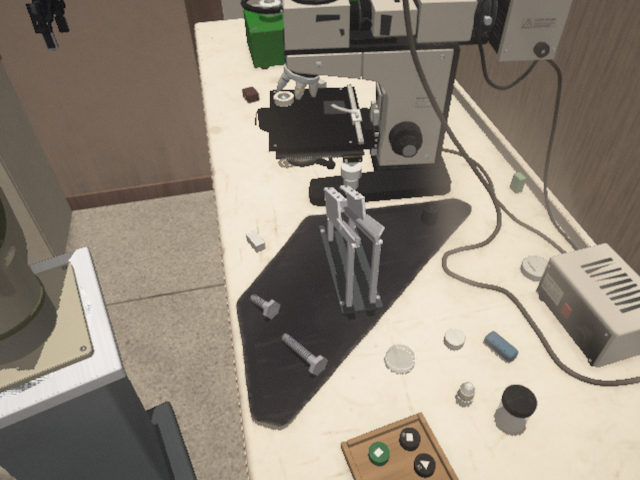

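View pics/top0.png

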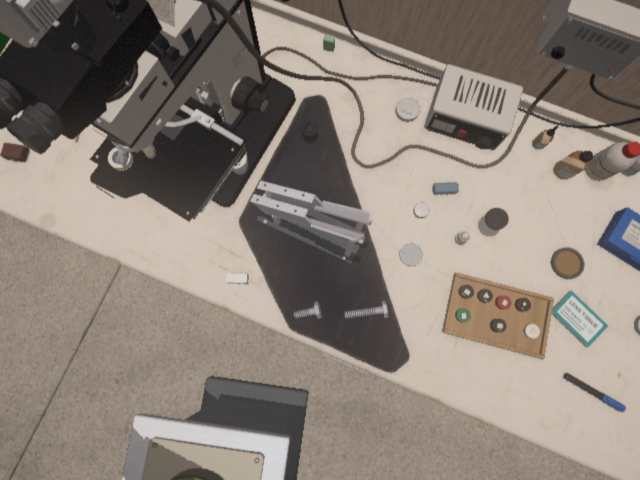

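The scene view shows the short bolt at about (265,305), the long bolt at (305,353), and the chute spanning (330,190)–(380,310). In the top view the short bolt's head is at (318,310) and its tip at (296,315). The chute's upper end is at about (365,220) and its lower end at (258,195). Next I'll zoom in.

```bash
python3 - <<'E'
import cv2
a=cv2.imread("pics/top0.png")[172:272,245:378]; cv2.imwrite("pics/a.png",cv2.resize(a,None,fx=6,fy=6,interpolation=cv2.INTER_CUBIC))
b=cv2.imread("pics/scene0.png")[180:325,245:395]; cv2.imwrite("pics/b.png",cv2.resize(b,None,fx=4,fy=4,interpolation=cv2.INTER_CUBIC))
E
```

```text
(no output)
```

View pics/a.png

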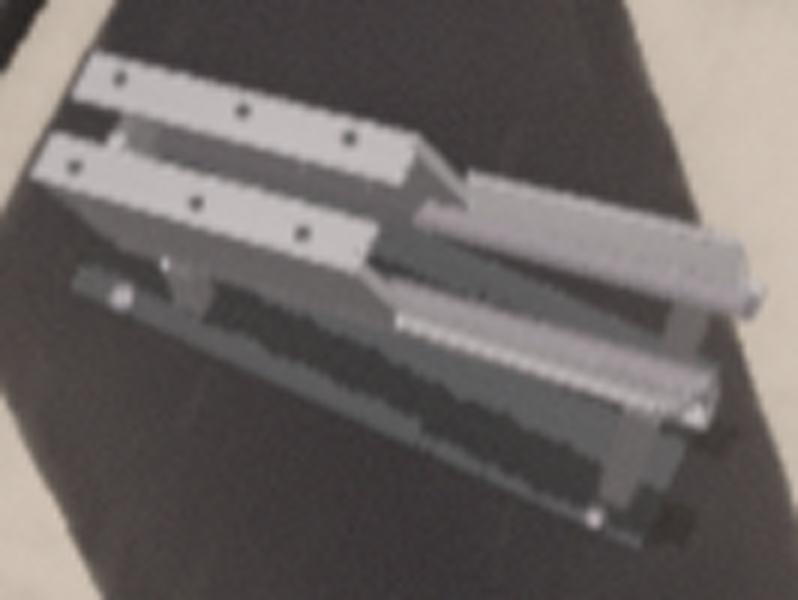

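View pics/b.png

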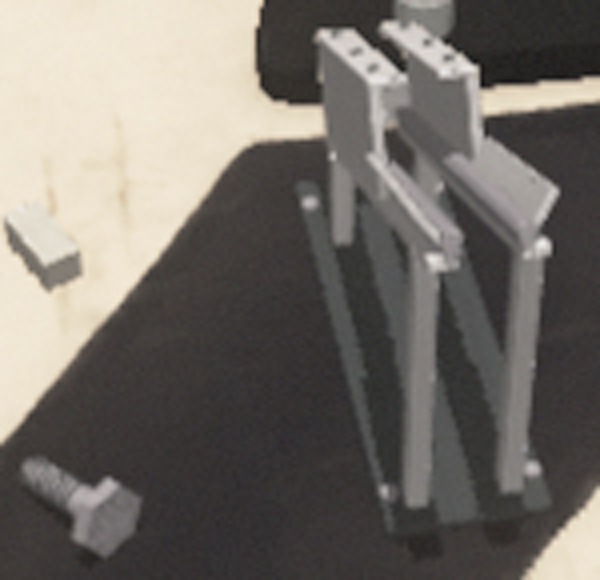

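The crops show the lip bolt holes, the uphill lip ends, the rail and cheek upper ends, and the base screws. In the top crop the lip ends are at (378,222)/(360,272) and (418,132)/(403,186). The rail ends are at about (700,425) and (760,295), and the base screws at (122,297) and (595,518). I'll triangulate these points and segment the bolts.

```bash
cat > h.py <<'E'
import numpy as np,cv2
def ray(c,p):
    R=np.array(c["R"]);o=-R.T@np.array(c["t"]);d=R.T@[(p[0]-c["cx"])/c["fx"],(p[1]-c["cy"])/c["fy"],1];return o,d/np.linalg.norm(d)
def plane(c,p,z):
    o,d=ray(c,p);return o+d*(z-o[2])/d[2]
def tri(*cp):
    A=np.zeros((3,3));b=np.zeros(3)
    for c,p in cp:
        o,d=ray(c,p);M=np.eye(3)-np.outer(d,d);A+=M;b+=M@o
    X=np.linalg.solve(A,b)
    r=max(np.linalg.norm((np.eye(3)-np.outer(d,d))@(X-o)) for o,d in (ray(c,p) for c,p in cp))
    return X,r
def proj(c,X):
    q=np.array(c["R"])@X+c["t"];return np.array([q[0]/q[2]*c["fx"]+c["cx"],q[1]/q[2]*c["fy"]+c["cy"]])
E
python3 - <<'E'
from h import *
import pickle
d=pickle.load(open("c0.pkl","rb"));T,S=d["top"],d["scene"]
a=lambda x,y:(245+(x+.5)/6-.5,172+(y+.5)/6-.5); b=lambda x,y:(245+(x+.5)/4-.5,180+(y+.5)/4-.5)
P={"nearlip up in":((378,222),(410,77)),"nearlip up out":((360,272),(384,86)),"farlip up in":((403,186),(450,80)),"farlip up out":((418,132),(480,70)),
"near hole up":((303,233),(375,70)),"far hole up":((349,138),(449,58)),"near hole mid":((196,203),(352,47)),
"far rail end":((752,302),(538,245)),"near rail end":((697,415),(436,260)),"screwA":((122,297),(310,203)),"screwB":((595,518),(388,492)),"far cheek topend":((740,240),(556,192)),"near cheek":((718,372),(461,240))}
for k,(p,q) in P.items():
    X,r=tri((T,a(*p)),(S,b(*q)));print(k,X.round(4),"err",round(r*1e3,1))
# bolts
for n,c,(x0,y0,x1,y1) in (("top",T,(288,298,328,326)),("top",T,(338,298,395,326)),("scene",S,(246,290,284,322)),("scene",S,(280,330,332,378))):
    g=cv2.cvtColor(c["pixels"],cv2.COLOR_RGB2GRAY)[y0:y1,x0:x1]
    m=cv2.threshold(g,0,255,cv2.THRESH_OTSU)[1]
    nl,l,st,ce=cv2.connectedComponentsWithStats(m);i=1+np.argmax(st[1:,4])
    ys,xs=np.nonzero(l==i);p=np.c_[xs+x0,ys+y0].astype(float)
    m0=p.mean(0);u=np.linalg.svd(p-m0,full_matrices=False)[2][0];s=(p-m0)@u
    print(n,st[i],m0.round(1),u.round(3),s.min().round(1),s.max().round(1),[int(((s>=k)&(s<k+2)).sum()) for k in range(int(s.min()),int(s.max())+1,2)])
    e=[m0+u*s.min(),m0+u*s.max()]
    print([plane(c,q,z).round(4).tolist() for q in e for z in(.010,.018)])
E
```

```text
nearlip up in [ 0.5825 -0.1397  0.1683] err 0.1
nearlip up out [ 0.5688 -0.1371  0.1661] err 2.4
farlip up in [ 0.5973 -0.1459  0.1648] err 1.4
farlip up out [ 0.6132 -0.1476  0.1659] err 0.4
near hole up [ 0.5789 -0.1162  0.1565] err 0.1
far hole up [ 0.6108 -0.126   0.1578] err 0.4
near hole mid [ 0.5881 -0.0793  0.1394] err 0.6
far rail end [ 0.5721 -0.2564  0.1741] err 0.6
near rail end [ 0.5346 -0.2438  0.1731] err 0.0
screwA [ 0.5843 -0.0414  0.0111] err 0.5
screwB [ 0.5278 -0.2223  0.0105] err 0.0
far cheek topend [ 0.5851 -0.2489  0.1907] err 0.6
near cheek [ 0.5449 -0.2474  0.1828] err 1.5
top [  6   4  27  16 206] [308.8 311.5] [-0.975  0.222] -10.4 15.2 [32, 31, 15, 15, 14, 13, 11, 13, 13, 12, 11, 12, 8]
[[0.4124, -0.1845, 0.01], [0.412, -0.1846, 0.018], [0.3935, -0.1343, 0.01], [0.3932, -0.1348, 0.018]]
top [  7   3  43  17 305] [369.4 311.1] [-0.991  0.137] -17.9 24.9 [33, 31, 15, 14, 15, 13, 12, 12, 12, 12, 12, 12, 11, 12, 11, 11, 11, 11, 12, 12, 10]
[[0.4332, -0.3262, 0.01], [0.4326, -0.3251, 0.018], [0.4089, -0.2394, 0.01], [0.4084, -0.239, 0.018]]
scene [  4   5  30  24 340] [266.6 305.7] [0.835 0.551] -19.2 12.7 [8, 14, 12, 14, 14, 15, 15, 15, 16, 29, 39, 36, 33, 32, 34, 13]
[[0.3914, -0.1286, 0.01], [0.3897, -0.1351, 0.018], [0.4176, -0.1878, 0.01], [0.4156, -0.1936, 0.018]]
scene [  2   3  46  42 551] [306.8 355.2] [0.755 0.655] -31.9 21.4 [13, 13, 16, 15, 16, 14, 15, 16, 15, 17, 15, 16, 15, 17, 16, 17, 15, 18, 20, 23, 35, 41, 42, 40, 38, 25, 3]
[[0.4073, -0.2337, 0.01], [0.4054, -0.2391, 0.018], [0.436, -0.3252, 0.01], [0.4338, -0.3296, 0.018]]
```

Checks pass. The short bolt measures 54 mm, with its head centre at about (0.411,-0.181) and an axis yaw of 110°. The chute runs downhill at a yaw of about 73°, and chute_feed is at about (0.567,-0.216,0.165). Next I'll write a small row planner and check clearance to the microscope.

```bash
cat >> h.py <<'E'
from scipy.spatial.transform import Rotation as Ro
def pose(yaw,tilt=0):  # tool x horizontal at yaw, z down; tilt>0 dips tool x
    c,s=np.cos(np.radians(yaw)),np.sin(np.radians(yaw))
    M=np.array([[c,s,0],[s,-c,0],[0,0,-1]]).T  # columns x,y,z
    return Ro.from_matrix(M)*Ro.from_euler("y",-tilt,degrees=True)
def plan(p0,r0,p1,r1,n):
    p0,p1=np.array(p0),np.array(p1);w=(r0.inv()*r1).as_rotvec()/n;r=r0
    for i in range(n):
        print(np.round(r.inv().apply((p1-p0)/n)/.75,3).tolist(),np.round(w/(np.pi/4),3).tolist(),end=" ; ");r=r*Ro.from_rotvec(w)
    print("mm/row",np.linalg.norm(p1-p0)/n*1e3,"deg/row",np.degrees(np.linalg.norm(w)))
E
python3 - <<'E'
from h import *
import pickle
from workcell import manip
T=pickle.load(open("c0.pkl","rb"))["top"]
for p,z in (((187,218),.1),((40,140),.3),((10,100),.35)): print(plane(T,p,z).round(3))
o=manip.get_obs(); r=Ro.from_quat(o["ee_rot"]); print(pose(90,9).apply([1,0,0]))
plan(o["position"],r,[.41,.15,.25],r,10)
a=r; plan([.41,.15,.25],r,[.403,-.16,.20],pose(110.4,0),8)
E
```

```text
[0.549 0.1   0.1  ]
[0.6   0.294 0.3  ]
[0.64  0.321 0.35 ]
[ 0.          0.98768834 -0.15643447]
[-0.043, -0.044, -0.003] [0.0, 0.0, 0.0] ; [-0.043, -0.044, -0.003] [0.0, 0.0, 0.0] ; [-0.043, -0.044, -0.003] [0.0, 0.0, 0.0] ; [-0.043, -0.044, -0.003] [0.0, 0.0, 0.0] ; [-0.043, -0.044, -0.003] [0.0, 0.0, 0.0] ; [-0.043, -0.044, -0.003] [0.0, 0.0, 0.0] ; [-0.043, -0.044, -0.003] [0.0, 0.0, 0.0] ; [-0.043, -0.044, -0.003] [0.0, 0.0, 0.0] ; [-0.043, -0.044, -0.003] [0.0, 0.0, 0.0] ; [-0.043, -0.044, -0.003] [0.0, 0.0, 0.0] ; mm/row 46.002952213621406 deg/row 0.0
[-0.019, -0.048, 0.008] [-0.0, 0.0, 0.131] ; [-0.024, -0.046, 0.008] [-0.0, 0.0, 0.131] ; [-0.028, -0.043, 0.008] [-0.0, 0.0, 0.131] ; [-0.032, -0.04, 0.008] [-0.0, 0.0, 0.131] ; [-0.036, -0.037, 0.008] [-0.0, 0.0, 0.131] ; [-0.04, -0.033, 0.008] [-0.0, 0.0, 0.131] ; [-0.043, -0.028, 0.008] [-0.0, 0.0, 0.131] ; [-0.046, -0.024, 0.008] [-0.0, 0.0, 0.131] ; mm/row 39.26054794574319 deg/row 5.879961974867541
```

Request:
move_arm --motion '[[[-0.043,-0.044,-0.003],[0,0,0],1],[[-0.043,-0.044,-0.003],[0,0,0],1],[[-0.043,-0.044,-0.003],[0,0,0],1],[[-0.043,-0.044,-0.003],[0,0,0],1],[[-0.043,-0.044,-0.003],[0,0,0],1],[[-0.043,-0.044,-0.003],[0,0,0],1],[[-0.043,-0.044,-0.003],[0,0,0],1],[[-0.043,-0.044,-0.003],[0,0,0],1],[[-0.043,-0.044,-0.003],[0,0,0],1],[[-0.043,-0.044,-0.003],[0,0,0],1],[[0,0,0],[0,0,0],1]]' --newtons 60

```text
clock: 1.25
position: [0.413, 0.1429, 0.2543]
ee_rot: [0.2, 0.98, 0.0, 0.001]
ft_force: [-0.4, 0.5, 0.5]
grip_width: 1.002
grasp_force: 0.0
```

Request:
move_arm --motion '[[[-0.019,-0.048,0.008],[0,0,0.131],1],[[-0.024,-0.046,0.008],[0,0,0.131],1],[[-0.028,-0.043,0.008],[0,0,0.131],1],[[-0.032,-0.04,0.008],[0,0,0.131],1],[[-0.036,-0.037,0.008],[0,0,0.131],1],[[-0.04,-0.033,0.008],[0,0,0.131],1],[[-0.043,-0.028,0.008],[0,0,0.131],1],[[-0.046,-0.024,0.008],[0,0,0.131],1],[[0,0,0],[0,0,0],1],[[0,0,0],[0,0,0],1]]'

```text
clock: 2.25
position: [0.4036, -0.161, 0.2056]
ee_rot: [0.572, 0.82, -0.0, -0.0]
ft_force: [0.7, 0.3, -0.2]
grip_width: 1.002
grasp_force: 0.0
```

```bash
python3 - <<'E'
from h import *
from workcell import manip,vision
import pickle
c=vision.camera("wrist");cv2.imwrite("pics/w1.png",c["pixels"][:,:,::-1]);pickle.dump(c,open("w1.pkl","wb"))
for X in ([.4106,-.1809,.018],[.393,-.134,.010]): print(proj(c,np.array(X)).round(1))
E
```

```text
[317.6 236.9]
[317.1 177.9]
```

View pics/w1.png

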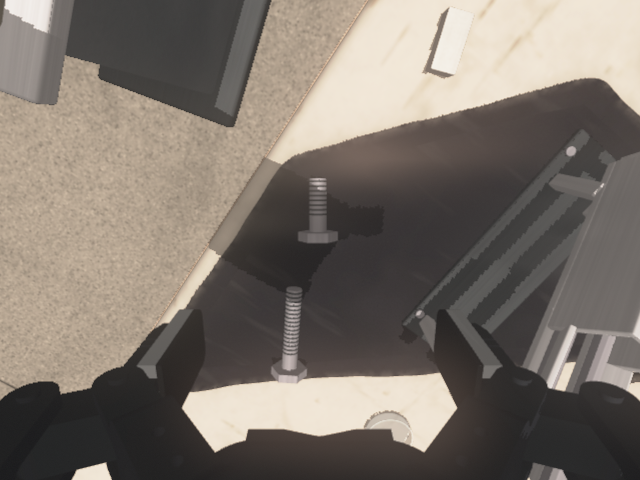

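The wrist view shows the short bolt's head at (318,237) and its tip at (317,178). That matches the predicted (317.6,236.9) and (317.1,177.9), so the position is confirmed. Now I'll plan the descent.

```bash
python3 - <<'E'
from h import *
from workcell import manip
o=manip.get_obs(); r=Ro.from_quat(o["ee_rot"]); m=[.4039,-.1627,.040]
plan(o["position"],r,m,pose(110.4,9),4); plan(m,pose(110.4,9),[.4039,-.1627,.0063],pose(110.4,9),2)
E
```

```text
[-0.001, -0.0, 0.055] [-0.0, -0.05, -0.0] ; [0.001, -0.0, 0.055] [-0.0, -0.05, -0.0] ; [0.004, -0.0, 0.055] [-0.0, -0.05, -0.0] ; [0.006, -0.0, 0.055] [-0.0, -0.05, -0.0] ; mm/row 41.42385815487704 deg/row 2.256257069416614
[0.004, 0.0, 0.022] [0.0, 0.0, 0.0] ; [0.004, 0.0, 0.022] [0.0, 0.0, 0.0] ; mm/row 16.85 deg/row 0.0
```

Request:
move_arm --motion '[[[-0.001,0,0.055],[0,-0.05,0],1],[[0.001,0,0.055],[0,-0.05,0],1],[[0.004,0,0.055],[0,-0.05,0],1],[[0.006,0,0.055],[0,-0.05,0],1],[[0.004,0,0.022],[0,0,0],1],[[0.004,0,0.022],[0,0,0],1],[[0,0,0],[0,0,0],1],[[0,0,0],[0,0,0],1],[[0,0,0],[0,0,0],1]]'

```text
clock: 3.2
position: [0.4052, -0.1617, 0.0078]
ee_rot: [0.569, 0.818, -0.044, 0.065]
ft_force: [-0.4, 0.4, 0.7]
grip_width: 1.003
grasp_force: 0.0
```

Request:
move_arm --motion '[[[0,-0.002,0.002],[0,0,0],1],[[0,0,0],[0,0,0],0],[[0,0,0],[0,0,0],-0.5],[[0,0,0],[0,0,0],-1],[[0,0,0],[0,0,0],-1],[[0,0,0],[0,0,0],-1],[[0,0,0],[0,0,0],-1],[[0,0,0],[0,0,0],-1],[[0,0,0],[0,0,0],-1],[[0,0,0],[0,0,0],-1]]'

```text
clock: 4.2
position: [0.4032, -0.1629, 0.0055]
ee_rot: [0.57, 0.818, -0.045, 0.064]
ft_force: [-1.0, 0.2, 4.8]
grip_width: 0.147
grasp_force: 58.5
```

Request:
move_arm --motion '[[[0,0,-0.02],[0,0,0],-1],[[0,0,-0.04],[0,0.05,0],-1],[[0,0,-0.06],[0,0.05,0],-1],[[0,0,-0.06],[0,0.05,0],-1],[[0,0,-0.06],[0,0.05,0],-1],[[0,0,-0.06],[0,0,0],-1],[[0,0,-0.04],[0,0,0],-1],[[0,0,0],[0,0,0],-1],[[0,0,0],[0,0,0],-1]]'

```text
clock: 5.1
position: [0.3968, -0.1463, 0.2589]
ee_rot: [0.572, 0.821, 0.0, -0.0]
ft_force: [0.4, 0.2, -2.4]
grip_width: 0.145
grasp_force: 58.7
```

```bash
python3 - <<'E'
from h import *
from workcell import manip,vision
import pickle
o=manip.get_obs();print(o["position"],o["ee_rot"],o["grip_width"],o["grasp_force"])
d={n:vision.camera(n) for n in("scene","top","wrist")};pickle.dump(d,open("c2.pkl","wb"))
p=np.array(o["position"])
out=[]
for n in d:
    q=proj(d[n],p);print(n,q.round(1));x,y=np.clip(q.astype(int),[60,70],[580,410]);k=d[n]["pixels"][y-70:y+70,x-60:x+60,::-1];out.append(cv2.resize(k,(266*1,310),interpolation=cv2.INTER_CUBIC))
cv2.imwrite("pics/g2.png",np.hstack(out))
E
```

```text
[ 0.3967917  -0.14629284  0.2589366 ] [ 5.71547548e-01  8.20568931e-01  1.66873696e-04 -4.50762053e-05] 0.1454761576882776 58.72417330741882
scene [239.5 193.4]
top [293.6 306.2]
wrist [317.8 317.5]
```

View pics/g2.png

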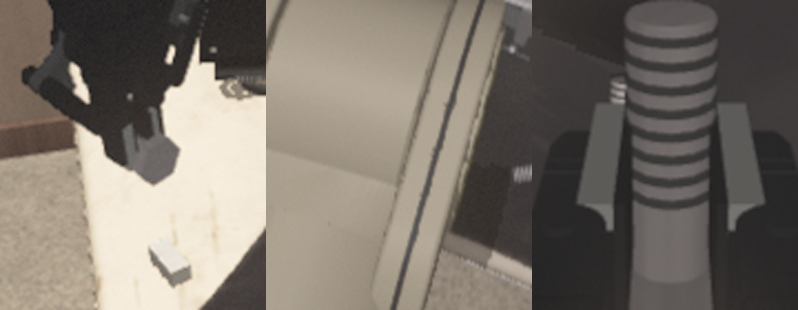

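The bolt is held on its stem, aligned with the tool. In the wrist view the tip face is at about (319.5,255), and in the scene view the head face is at about (249,195). Next I'll check whether it is level and plan the carry.

```bash
python3 - <<'E'
from h import *
from workcell import manip
import pickle
d=pickle.load(open("c2.pkl","rb"));o=manip.get_obs();p=np.array(o["position"]);r=Ro.from_quat(o["ee_rot"])
for h in (9,):
  for g in (18,21,24):
    for t in (-8,0,8):
      R=Ro.from_euler("y",-t,degrees=True) # t>0 tip dips
      tip=R.apply([(50-g)/1e3,0,0])+[0,0,-h/1e3];hd=R.apply([-(g+4)/1e3,0,0])+[0,0,-h/1e3]
      print(h,g,t,proj(d["wrist"],p+r.apply(tip)).round(1),proj(d["scene"],p+r.apply(hd)).round(1))
F=np.array([.5674,-.2162,.1650]);dn=np.array([.298,.954,0])
tgt=F+dn*.021+[0,0,.021-.009]; up=tgt+[0,0,.09]; print(tgt,up)
q=pose(72.7)
plan(p,r,up,q,7)
plan(up,q,tgt+[0,0,.03],q,3)
E
```

```text
9 18 -8 [315.8 250.1] [248.8 197.3]
9 18 0 [315.9 245.4] [248.7 195.7]
9 18 8 [316.  242.6] [248.3 193.9]
9 21 -8 [315.9 257.9] [250.3 198.4]
9 21 0 [315.9 253.5] [250.1 196.6]
9 21 8 [316.  250.7] [249.7 194.6]
9 24 -8 [315.9 265.6] [251.7 199.5]
9 24 0 [316.  261.4] [251.5 197.5]
9 24 8 [316.  258.8] [251.1 195.2]
[ 0.573658 -0.196166  0.177   ] [ 0.573658 -0.196166  0.267   ]
[-0.021, 0.028, -0.002] [-0.0, -0.0, 0.119] ; [-0.018, 0.03, -0.002] [-0.0, -0.0, 0.119] ; [-0.015, 0.032, -0.002] [-0.0, -0.0, 0.119] ; [-0.012, 0.033, -0.002] [-0.0, -0.0, 0.119] ; [-0.009, 0.034, -0.002] [-0.0, -0.0, 0.119] ; [-0.006, 0.035, -0.002] [-0.0, -0.0, 0.119] ; [-0.002, 0.035, -0.002] [-0.0, -0.0, 0.119] ; mm/row 26.379461241188395 deg/row 5.368663194858943
[0.0, 0.0, 0.027] [0.0, 0.0, 0.0] ; [0.0, 0.0, 0.027] [0.0, 0.0, 0.0] ; [0.0, 0.0, 0.027] [0.0, 0.0, 0.0] ; mm/row 20.0 deg/row 0.0
```

Request:
move_arm --motion '[[[-0.021,0.028,-0.002],[0,0,0.119],-1],[[-0.018,0.03,-0.002],[0,0,0.119],-1],[[-0.015,0.032,-0.002],[0,0,0.119],-1],[[-0.012,0.033,-0.002],[0,0,0.119],-1],[[-0.009,0.034,-0.002],[0,0,0.119],-1],[[-0.006,0.035,-0.002],[0,0,0.119],-1],[[-0.002,0.035,-0.002],[0,0,0.119],-1],[[0,0,0],[0,0,0],-1],[[0,0,0],[0,0,0],-1]]'

```text
clock: 6.15
position: [0.5739, -0.1971, 0.2681]
ee_rot: [0.805, 0.594, -0.002, -0.001]
ft_force: [-1.4, -0.0, -2.0]
grip_width: 0.151
grasp_force: 59.0
```

```bash
python3 - <<'E'
from h import *
from workcell import manip,vision
import pickle
c=vision.camera("wrist");pickle.dump(c,open("w3.pkl","wb"))
im=c["pixels"][:,:,::-1].copy();cv2.imwrite("pics/w3.png",im)
F=np.array([.5674,-.2162,.1650]);dn=np.array([.298,.954,0]);e=np.array([-.954,.298,0]);s=.866*dn-[0,0,.5];n=.5*dn+[0,0,.866]
for a in(0,.066):
  for l in(-.0095,0,.0095):
    q=proj(c,F+s*a+e*l);print(a,l,q.round(1));cv2.circle(im,tuple(np.int32(q)),2,(0,0,255),-1)
for l in (-.007,.007): cv2.circle(im,tuple(np.int32(proj(c,F+s*.066+n*.042+e*l))),2,(0,255,0),-1)
cv2.imwrite("pics/w3m.png",im)
E
```

```text
0 -0.0095 [331.5 271.3]
0 0 [317.3 271.2]
0 0.0095 [303.  271.2]
0.066 -0.0095 [331.2 178.3]
0.066 0 [317.7 178.2]
0.066 0.0095 [304.2 178.2]
```

View pics/w3m.png

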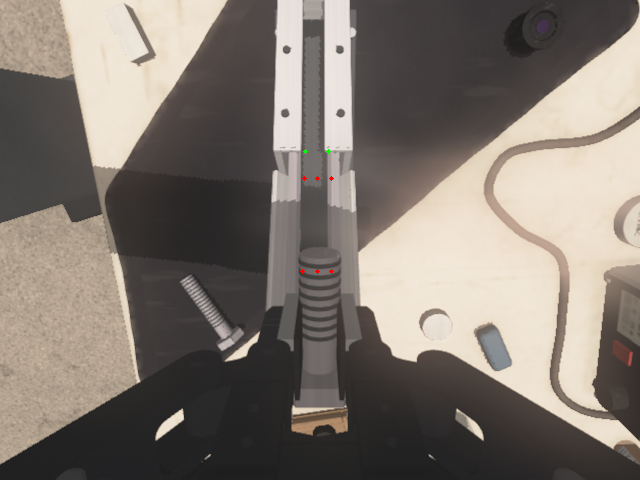

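The wrist view shows the slot centre at column ≈313.5, running parallel to the tool, while the bolt axis is at ≈320. The lip start is at row 150, against a predicted 152. So the tool needs to shift about 3.6 mm to image left (−tool y), and then descend.

Request:
move_arm --motion '[[[0,-0.005,0.02],[0,0,0],-1],[[0,0,0.03],[0,0,0],-1],[[0,0,0.03],[0,0,0],-1],[[0,0,0.02],[0,0,0],-1],[[0,0,0.01],[0,0,0],-1],[[0,0,0],[0,0,0],-1],[[0,0,0],[0,0,0],-1],[[0,0,0],[0,0,0],-1]]'

```text
clock: 7.0
position: [0.5713, -0.1961, 0.1884]
ee_rot: [0.805, 0.593, 0.001, 0.001]
ft_force: [-1.0, 0.1, -2.1]
grip_width: 0.151
grasp_force: 59.0
```

```bash
python3 - <<'E'
from h import *
from workcell import manip,vision
w=vision.camera("wrist")["pixels"][:,:,::-1];s=vision.camera("scene")["pixels"][:,:,::-1]
a=cv2.resize(w[60:420,220:420],(333,600),interpolation=cv2.INTER_CUBIC)
b=cv2.resize(s[160:310,290:405],(460,600),interpolation=cv2.INTER_CUBIC)
cv2.imwrite("pics/p4.png",np.hstack([a,b]))
E
```

```text
(no output)
```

View pics/p4.png

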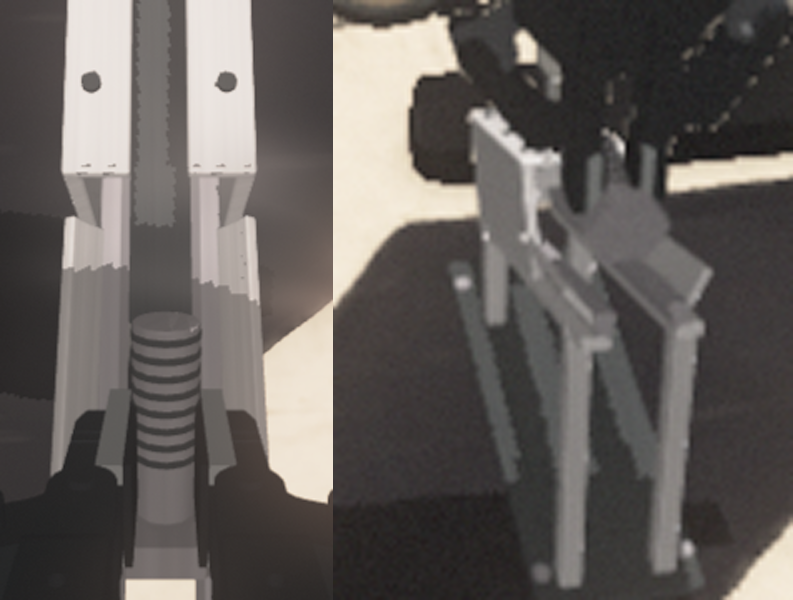

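The bolt is nearly centred. In the crop the slot centre is at about column 160 and the bolt at 166, so it needs about 1.7 mm more to the left. It then goes down the last 10 mm.

Request:
move_arm --motion '[[[0,-0.0023,0.007],[0,0,0],-1],[[0,0,0.007],[0,0,0],-1],[[0,0,0],[0,0,0],-1],[[0,0,0],[0,0,0],-1],[[0,0,0],[0,0,0],-1]]'

```text
clock: 7.6
position: [0.5693, -0.1953, 0.1769]
ee_rot: [0.805, 0.593, 0.0, 0.0]
ft_force: [-0.5, -0.5, -1.0]
grip_width: 0.149
grasp_force: 59.0
```

Request:
move_arm --motion '[[[0,0,0],[0,0,0],1],[[0,0,0],[0,0,0],1],[[0,0,0],[0,0,0],1],[[0,0,0],[0,0,0],1],[[0,0,0],[0,0,0],1],[[0,0,-0.02],[0,0,0],1],[[0,0,-0.04],[0,0,0],1],[[0,0,-0.05],[0,0,0],1],[[0,0,-0.05],[0,0,0],1],[[0,0,0],[0,0,0],1],[[0,0,0],[0,0,0],1]]'

```text
clock: 8.7
position: [0.5696, -0.1956, 0.2983]
ee_rot: [0.805, 0.593, 0.001, 0.001]
ft_force: [-0.3, 0.5, -0.7]
grip_width: 0.999
grasp_force: 0.0
```

```bash
python3 - <<'E'
from h import *
from workcell import manip,vision
w=vision.camera("wrist")["pixels"][:,:,::-1];s=vision.camera("scene")["pixels"][:,:,::-1]
a=cv2.resize(w[0:360,220:420],(333,600),interpolation=cv2.INTER_CUBIC)
b=cv2.resize(s[175:325,285:400],(460,600),interpolation=cv2.INTER_CUBIC)
cv2.imwrite("pics/p5.png",np.hstack([a,b]))
E
```

```text
(no output)
```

View pics/p5.png

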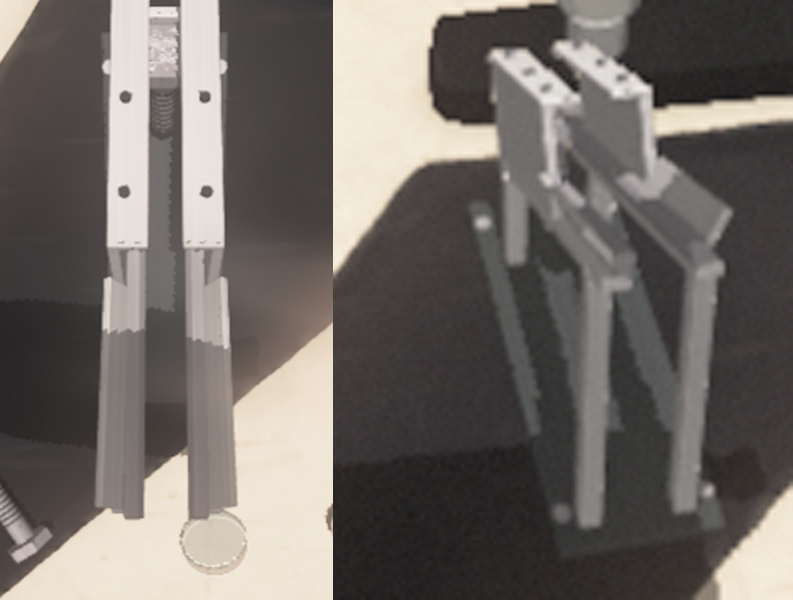

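The bolt has slid down: through the lip gap its head shows at crop (163,50) next to the end stop, with the threaded stem hanging below at (163,110). The gripper is clear, so I'll let it settle briefly and hand in.

Request:
move_arm --motion '[[[0,0,0],[0,0,0],1],[[0,0,0],[0,0,0],1],[[0,0,0],[0,0,0],1],[[0,0,0],[0,0,0],1],[[0,0,0],[0,0,0],1],[[0,0,0],[0,0,0],1],[[0,0,0],[0,0,0],1],[[0,0,0],[0,0,0],1],[[0,0,0],[0,0,0],1],[[0,0,0],[0,0,0],1]]'

```text
clock: 9.8
position: [0.5693, -0.1953, 0.2969]
ee_rot: [0.805, 0.593, 0.0, -0.0]
ft_force: [0.0, 0.6, -0.1]
grip_width: 0.997
grasp_force: 0.0
```

```bash
python3 -c "
from workcell import order
print(order.hand_in())"
```

```text
the job is handed in; nothing more can be done
None
```

The short bolt slid down the chute and, in the last picture, sits under the lips at the end stop with its stem hanging in the slot; I let go and handed the job in at about 9.8 s, but the hand-in returned no verdict.

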